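# Rock a stuck plug-in module out of its socket and hold it clear

## Task

The taller of the two plug-in modules is stuck in its socket, held by a stiff clip on either side. Grip it near its top, rock it to one side and then to the other, towards each clip in turn, until both clips have given way, then lift it straight out and finish while still holding it upright and still, just clear above its own socket, its foot 2 to 4 cm over the socket's top. Leave the shorter module in its socket and everything else where it stands.

Things in the scene. Friction and masses are not known exactly. Their poses are not given: they have to be found in the camera images.
- tall_module: the module to pull: grey plastic, black vent lines, taller of two, 95 mm high, about 0.15 kg. Origin: centre of its foot's underside; z up, x and y as its socket's. Sections x by y mm: foot 26x14, z 0-14; ledge 30x40, z 14-20; neck 30x24, z 20-36; body 30x40, z 36-95. Grip its free x faces (30 mm apart) above the clips; the clips stand along its y faces
- tall_module_top (a point): centre of the tall module's top face, 95 mm above its origin, 85 mm above its socket's top when seated
- tall_socket: fixed black block under the tall module, 56 (x) x 110 (y) x 22 mm high; origin at the centre of its underside, z up. Its pocket, 28 (x) x 16.5 (y) x 10 mm deep, takes the foot (floor 12 mm above the origin) and lets the module lean about 0.2 rad to +y or -y about its foot. Clips at +y and -y stop a straight pull after 5.5 mm
- tall_clip_left (a joint): clip slide at +y, m: 0 = in (gripping), grows as pushed outward along the socket's +y, stop at 0.012. Stiff (about 4 N), stays where pushed, no spring. Starts at 0 to 0.002. From 0.006 its tooth is clear of the ledge of the upright, centred module; 0.008 to 0.010 gives room. Leaning the module 0.17 rad towards +y makes its body push the clip out 9 to 10 mm
- tall_clip_right (a joint): the same slide for the clip at the socket's -y side: grows as the clip is pushed outward along -y by leaning the module towards -y
- tall_clip_left_top (a point): inner top edge of the +y clip: an upright aluminium strip 22 mm wide, its inner face 21 mm from the socket's middle when in (1 mm off the module's body), top 76 mm above the socket's underside; a tooth reaches in to 14 mm from the middle, 37.5 to 42 mm above the underside, over the module's ledge
- tall_clip_right_top (a point): inner top edge of the -y clip of the tall module's socket, its mirror image
- low_module: the shorter module, to be left alone: same make and section, 70 mm high; origin at the centre of its foot's underside
- low_socket: the shorter module's fixed socket, of the same make and size with the same clips; origin at the centre of its underside
- knob_cap: bystander: black control-knob cap, 30 mm across, 16 mm high, stands between the two sockets; origin at the centre of its underside
- spool: bystander: green solder spool standing on its flange, 54 mm across, 36 mm high; origin at the centre of its underside
- screwdriver: bystander: screwdriver lying at the left of the mat
- wrench: bystander: 140 mm spanner lying at the right of the mat
- dish: bystander: aluminium dish, 64 mm across, 20 mm high; origin at the centre of its underside
- carton: bystander: flat cardboard box 60 x 100 x 28 mm; origin at the centre of its underside
- flux_jar: bystander: white jar, 42 mm across, 45 mm high; origin at the centre of its underside

How it is judged:
On the way, in this order (a step that is already met when the one before it is completed fails the run):
1. the module, still seated, is leaned to one side and has pushed out the clip there (z of tall_module in the frame of tall_socket below 0.02 m and ((value of joint tall_clip_left above 0.0045 m and value of joint tall_clip_right below 0.0045 m and y of tall_module_top in the frame of tall_socket above 0.006 m) or (value of joint tall_clip_right above 0.0045 m and value of joint tall_clip_left below 0.0045 m and y of tall_module_top in the frame of tall_socket below -0.006 m))), for 0.1 s.
2. still seated, it is leaned to the other side and both clips are out (z of tall_module in the frame of tall_socket below 0.02 m and value of joint each of tall_clip_left, tall_clip_right above 0.0045 m and (y of tall_module_top in the frame of tall_socket above 0.006 m or y of tall_module_top in the frame of tall_socket below -0.006 m)), for 0.1 s.
At the end, for the whole second after the job is handed in: The fingers hold the tall module (over 2 N) upright within 0.15 rad and still (below 20 mm/s), its foot 12 to 50 mm above its socket's top face and within 20 mm of over the socket's middle, touching neither socket nor clips; the shorter module is still in its socket (z of tall_module in the frame of tall_socket between 0.034 and 0.072 m and horizontal distance between tall_module and tall_socket below 0.02 m and angle between tall_module's own z axis and vertical below 0.15 rad and contact force between the fingers and tall_module above 2 N and contact force between tall_module and tall_socket below 0.1 N and linear speed of tall_module below 0.02 m/s and distance between low_module and low_socket below 0.02 m); the arm keeps its last pose, push and grip.
It fails at once if the shorter module is disturbed (15 mm) (distance of low_module from where it was at the start of the episode above 0.015 m).
It fails at once if a bystander is moved by more than 30 mm (distance of any of knob_cap, spool, screwdriver, wrench, dish, carton, flux_jar from where it was at the start of the episode above 0.03 m).
It also fails if it takes over 42 s, if anything falls off the work surface, if the arm or the gripper's body presses on something with over 40 N, if the wrist force passes 120 N, or if a joint passes its speed limit or range.

## Robot

A 6-joint arm with a two-finger parallel gripper is mounted at the origin on the work surface. World frame = base frame: x ahead of the robot, y to its left, z up, the work surface at z = 0. Lengths are in m, angles in rad, forces in N, time in s.
With the tool pointing down it reaches from about 0.375 to 0.825 m from the base axis. Payload 5.5 kg.
Tool frame: the origin (TCP) lies on the centre line of the jaws, within the pads' length; the fingertips stand robot.tips_ahead ahead of it and the grasp point (between the pads) is the TCP (robot.tips_ahead is the distance from the TCP to the fingertips, in m); x points along the fingers, z is the direction in which the jaws open and shut, and the axes are right-handed (so a half turn about x gives the same grasp; the last joint's range is limited). The gripper opens to 85 mm and grips with 20 to 120 N. Pads are 22 mm wide; open, the fingers measure 114 mm over their backs; the gripper's body (76 mm by 85 mm) begins 54 mm behind the grasp point. The pads swing forward as they close: fully open they stand 13 mm farther back than shut.
Start: joints at [1.167, 0.314, -0.047, 1.21, 0, 1.571], TCP at [0.236, 0.552, 0.25] pointing down, gripper open.
Joint ranges: [-2.67, 2.67], [-0.69, 1.73], [-1.03, 1.25], [-2.08, 2.16], [-1.42, 1.45], [-3.14, 3.14]. Speed limits (rad/s): [2.39, 2.39, 3.01, 3.14, 3.14, 3.14].

## Interface

Orientations are given as a unit quaternion [x, y, z, w].
In Python, from cell import robot, snapshot, job gives the robot as it stands. The module is installed in compiled form; this text tells all that it offers.
- The arm moves only by the shell command python3 -m jog 'ROWS'. ROWS is JSON, a list of rows, each a list of 7 numbers: the shift along the tool's x, y, z in mm, then the turn, a rotation vector about the tool's x, y, z in rad, then the gripper command: -1 is fully open, 1 is shut, values between are in proportion. In form: [[x, y, z, ax, ay, az, jaw], ...]. A call has 1 to 12 rows; each row shifts and turns the commanded pose from where the row before left it, along the tool's axes as they then stand; what a row does not reach is not made up. A row lasts 1/8 s, in which the tool goes at most 62.5 mm and 10.7 degrees, less where a joint would pass 70% of its speed; a pose out of reach is approached as far as the arm can. A call is refused whole if a number of a shift passes 62.5 or a number of a turn 0.188, either way. A call with a gripper value outside its range is refused whole. The fingers move at their own pace and stop on an object; the grip force is fixed at half the most. Time passes only in rows, so rows that do not move let the fingers close. It gives the time, the measured TCP pose, the force and the opening at its end, in the units of the state.
- robot.state(): the state, without advancing time (a new reading comes with each control period).
- snapshot(name): name is "scene" or "top" or "wrist"; returns a dict with "image" (384x512x3 uint8, red, green, blue), "range_z" (384x512 float32, m along the optical axis (not along the pixel's ray), 0 where there is no reading), "fx", "fy", "cx", "cy" (pixels), "pose" (4x4, takes a point from camera to world coordinates). Camera axes: x right, y up, looking along -z (the intrinsics and any distortion apply to the point x, -y, -z); pixel columns grow to the right and rows downward; lengths in m; the calibration is good to about 2 mm. A picture is of the moment at which its call begins.
- job.close_job(): hands the job in, once; it reports no verdict.
The state is a dict: "t": time; "joint_pos": joint angles; "dq": joint speeds; "effort": joint torques, N m; "ee_pos": TCP position; "eef_rot": TCP orientation; "ft_force": force on the tool from outside, world axes, zero at the start; "wrist_torque": the same for the moment, N m; "gripper_width": finger opening in m.
Only numpy, scipy, OpenCV 4.12 (cv2) and the standard library are available. Lean on these libraries where they do the work, as an engineer would, in place of code of your own. Each camera call takes 0.05 s, during which the arm holds its last target. There are 200 camera calls.

## Working session

There is one attempt and no reset: what is moved stays moved. The work goes in short steps, Python scripts to look and compute and a shell command to move; the robot and the scene stay as the last step left them, time stands still between calls to the robot, and variables do not carry over. Pictures are saved under pics/ and viewed, about 8 in all and at most 12, crops included, and the job is handed in when it is done.

```bash
mkdir -p pics; cat > h.py <<'E'
import numpy as np, cv2, pickle
from cell import robot, snapshot, job
def snap(n,name):
    s=snapshot(n); pickle.dump(s,open(f'pics/{name}.pkl','wb'))
    cv2.imwrite(f'pics/{name}.png',s['image'][:,:,::-1]); return s
def load(name): return pickle.load(open(f'pics/{name}.pkl','rb'))
def cloud(s):
    v,u=np.mgrid[:384,:512]; z=s['range_z']
    P=np.stack([(u-s['cx'])/s['fx']*z,-(v-s['cy'])/s['fy']*z,-z],-1)
    return P@s['pose'][:3,:3].T+s['pose'][:3,3]
E
python3 - <<'E'
from h import *
a=snap('scene','sc0');b=snap('top','top0')
cv2.imwrite('pics/both.png',np.vstack([a['image'],b['image']])[:,:,::-1])
print(a['pose'].round(3),b['pose'].round(3),b['fx'],[k for k in a])
st=robot.state();print(st['t'],st['ee_pos'],st['eef_rot'],st['gripper_width'],robot.tips_ahead)
E
```

```text
[[-0.413 -0.737  0.534  1.121]
 [ 0.911 -0.326  0.254  0.243]
 [-0.013  0.591  0.806  0.907]
 [ 0.     0.     0.     1.   ]] [[-1.000e-03  9.810e-01 -1.920e-01  3.520e-01]
 [-1.000e+00  0.000e+00  4.000e-03  5.000e-03]
 [ 4.000e-03  1.920e-01  9.810e-01  1.179e+00]
 [ 0.000e+00  0.000e+00  0.000e+00  1.000e+00]] 451.7742600681767 ['image', 'range_z', 'fx', 'fy', 'cx', 'cy', 'pose']
0.1 [0.23557014 0.55129077 0.24952214] [-0.38985833  0.59056992  0.38927596  0.58966251] 0.08547099459133045 0.019
```

View pics/both.png

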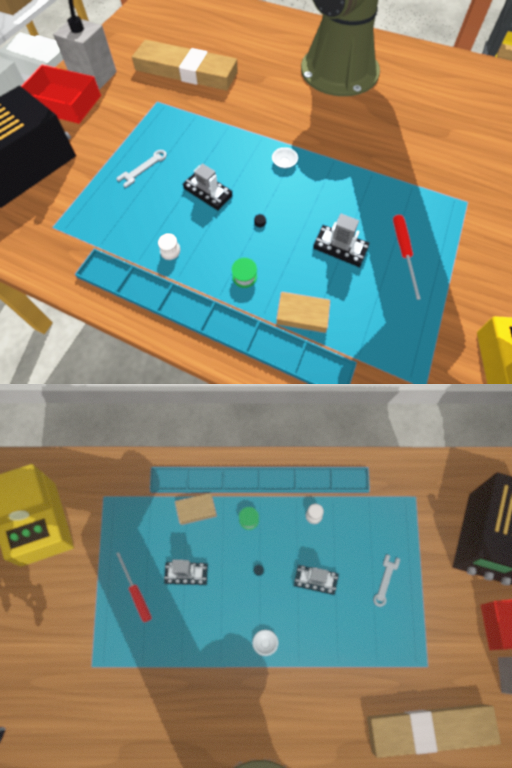

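The stacked view shows two socket/module pairs. In the top image they are at about (185,188) and (317,195), with the knob cap between them at (258,185). Next I'll get their heights and footprints from the depth.

```bash
python3 - <<'E'
from h import *
for n in('top0','sc0'):
    s=load(n);P=cloud(s)
    for c in([.53,.19],[.53,-.14]):
        d=P.reshape(-1,3); m=(np.abs(d[:,0]-c[0])<.09)&(np.abs(d[:,1]-c[1])<.09)&(s['range_z'].ravel()>0)
        d=d[m]; z=d[:,2]
        h=d[z>z.max()-.006]
        print(n,c,'zmax',z.max().round(4),np.percentile(z,5).round(4),'top ctr',h.mean(0).round(4),len(h),np.ptp(h,axis=0).round(3), cv2.minAreaRect((h[:,:2]*1000).astype(np.float32)))
        k=d[(z>.012)]; print('   all',cv2.minAreaRect((k[:,:2]*1000).astype(np.float32)))
        hist=np.histogram(z,bins=np.arange(0,.13,.006));print('   ',hist[0])
t=cv2.imread('pics/top0.png'); print('px')
a=cv2.resize(t[160:216,150:220],None,fx=8,fy=8,interpolation=cv2.INTER_CUBIC)
b=cv2.resize(t[160:216,282:352],None,fx=8,fy=8,interpolation=cv2.INTER_CUBIC)
cv2.imwrite('pics/crop.png',cv2.resize(np.hstack([a,b]),(800,320)))
E
```

```text
top0 [0.53, 0.19] zmax 0.1128 -0.0029 top ctr [0.5814 0.1933 0.1081] 87 [0.028 0.039 0.006] ((581.1869506835938, 193.0354766845703), (27.693206787109375, 38.94001770019531), 0.11324688792228699)
   all ((533.5842895507812, 203.54945373535156), (116.6962661743164, 171.43032836914062), 77.07626342773438)
    [2212   47   43  369  160   27    7    7   17    5   17   13   30   10
   15   10   18  160   39    0    0]
top0 [0.53, -0.14] zmax 0.0863 -0.0027 top ctr [ 0.5641 -0.148   0.0825] 143 [0.033 0.042 0.006] ((564.5887451171875, -147.65826416015625), (39.78422546386719, 30.72941017150879), 79.36537170410156)
   all ((564.5244750976562, -147.62847900390625), (109.93052673339844, 58.19853591918945), 77.38616943359375)
    [2245   61   34  383  178   36    7    8    7   10   14   13   48  167
   21    0    0    0    0    0    0]
sc0 [0.53, 0.19] zmax 0.1115 -0.0012 top ctr [0.5829 0.1929 0.1075] 226 [0.032 0.04  0.006] ((582.42578125, 193.15966796875), (39.86577606201172, 30.676429748535156), 86.88227081298828)
   all ((534.478515625, 204.6090087890625), (117.20372772216797, 171.8216552734375), 77.33816528320312)
    [2833   79   82  493  294   68   34   32   31   38   40   40   65   36
   31   34   35  195   73    0    0]
sc0 [0.53, -0.14] zmax 0.0866 -0.0009 top ctr [ 0.5656 -0.1473  0.0828] 171 [0.035 0.044 0.006] ((565.7061767578125, -147.24856567382812), (42.07369613647461, 31.42753791809082), 78.64954376220703)
   all ((565.3746948242188, -146.78662109375), (111.72016143798828, 58.46702194213867), 76.63352966308594)
    [2525   78   71  353  209   53   30   26   30   36   33   37   48  167
   36    0    0    0    0    0    0]
px
```

View pics/crop.png

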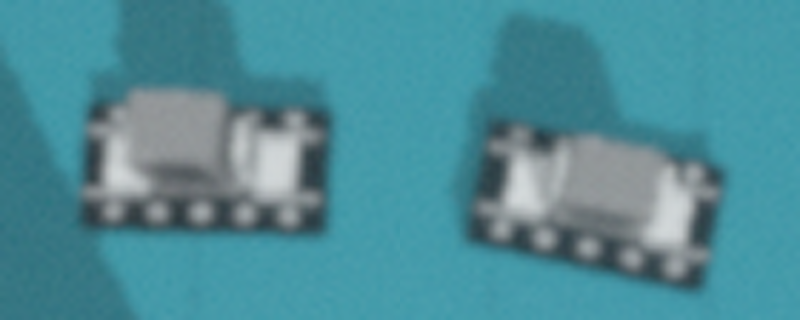

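```bash
python3 - <<'E'
from h import *
A=[]
for n in('top0','sc0'):
    s=load(n);d=cloud(s).reshape(-1,3)
    m=(np.abs(d[:,0]-.58)<.045)&(np.abs(d[:,1]-.193)<.075)&(s['range_z'].ravel()>0); d=d[m]
    k=d[(d[:,2]>.015)]; A.append(k)
    print(n,'socket+',cv2.minAreaRect((k[:,:2]*1000).astype(np.float32)))
    b=d[(d[:,2]>.018)&(d[:,2]<.026)]; print('  block z',np.median(b[:,2]),cv2.minAreaRect((b[:,:2]*1000).astype(np.float32)))
    t=d[d[:,2]>.101];print('  top',np.median(t[:,2]),cv2.minAreaRect((t[:,:2]*1000).astype(np.float32)))
    c=d[(d[:,2]>.068)&(d[:,2]<.082)]
    for sg in(1,-1):
        q=c[(c[:,1]-.193)*sg>.0195]; print('  clip',sg,len(q),q.mean(0).round(4),q.min(0).round(4),q.max(0).round(4))
from scipy.spatial.transform import Rotation as R
st=robot.state();print(R.from_quat(st['eef_rot']).as_matrix().round(3),st['joint_pos'])
E
```

```text
top0 socket+ ((581.4725952148438, 192.95840454101562), (110.2646255493164, 56.81512451171875), 88.9383316040039)
  block z 0.022015242792352785 ((581.4725952148438, 192.95840454101562), (110.2646255493164, 56.81512451171875), 88.9383316040039)
  top 0.10637683204089421 ((580.7669067382812, 193.38026428222656), (30.84632110595703, 39.32234573364258), 1.5941578149795532)
  clip 1 1 [0.5713 0.2178 0.0771] [0.5713 0.2178 0.0771] [0.5713 0.2178 0.0771]
  clip -1 19 [0.5791 0.1701 0.0753] [0.5693 0.1673 0.0692] [0.5908 0.1734 0.0811]
sc0 socket+ ((582.3049926757812, 193.1536407470703), (109.68657684326172, 59.166873931884766), 88.40975189208984)
  block z 0.02238231501115595 ((582.3045654296875, 193.13919067382812), (109.65767669677734, 59.166873931884766), 88.40975189208984)
  top 0.107050801594404 ((582.1036987304688, 193.17677307128906), (39.86871337890625, 33.80104064941406), 86.90519714355469)
  clip 1 24 [0.5841 0.2175 0.0749] [0.5742 0.2126 0.0684] [0.5948 0.2203 0.0781]
  clip -1 21 [0.5841 0.1695 0.0753] [0.5707 0.1674 0.0694] [0.595  0.173  0.0815]
[[-0.001 -0.92   0.393]
 [-0.001  0.393  0.92 ]
 [-1.     0.    -0.002]] [ 1.16696343e+00  3.14150813e-01 -4.79820750e-02  1.21018814e+00
  1.96672990e-05  1.57080022e+00]
```

The tall module is the left one, at about (0.582, 0.193). Its top is at z ≈ 0.107, which matches the expected 22 + 85 mm. The socket's y axis is about 1.4° clockwise from world +y, so the jaws need to turn 1.19 rad about tool x. I'll do that turn first, then the traverse.

```bash
python3 -m jog '[[0,0,0,0.17,0,0,-1],[0,0,0,0.17,0,0,-1],[0,0,0,0.17,0,0,-1],[0,0,0,0.17,0,0,-1],[0,0,0,0.17,0,0,-1],[0,0,0,0.17,0,0,-1],[0,0,0,0.17,0,0,-1]]' | tail -c 600; python3 -m jog '[[0,-39,39.5,0,0,0,-1],[0,-39,39.5,0,0,0,-1],[0,-39,39.5,0,0,0,-1],[0,-39,39.5,0,0,0,-1],[0,-39,39.5,0,0,0,-1],[0,-39,39.5,0,0,0,-1],[0,-39,39.5,0,0,0,-1],[0,-39,39.5,0,0,0,-1],[0,-38,38.5,0,0,0,-1],[0,0,0,0,0,0,-1]]' | tail -c 600
cat >> h.py <<'E'
from scipy.spatial.transform import Rotation as R
C=np.array([.582,.193])
def rep():
    s=robot.state(); M=R.from_quat(s['eef_rot']).as_matrix()
    print('t',s['t'],'p',s['ee_pos'].round(4) if hasattr(s['ee_pos'],'round') else s['ee_pos'],'w',round(s['gripper_width'],4),'F',np.round(s['ft_force'],1),'T',np.round(s['wrist_torque'],2))
    print('err to C in tool y,z mm', 1000*(np.r_[C,s['ee_pos'][2]]-s['ee_pos'])@M[:,1:], 'x',M[:,0].round(3),'yaw deg',np.degrees(np.arctan2(M[1,2],M[0,2])).round(2))
E
python3 -c "from h import *;rep()"
```

```text
t: 0.98
ee_pos: [0.2356, 0.5515, 0.2498]
eef_rot: [0.01, 0.707, -0.01, 0.707]
ft_force: [0.9, 0.6, -0.1]
gripper_width: 0.0854
t: 2.22
ee_pos: [0.584, 0.1907, 0.2494]
eef_rot: [0.01, 0.707, -0.01, 0.707]
ft_force: [-0.3, 1.1, -1.6]
gripper_width: 0.0856
t 2.225 p [0.584  0.1907 0.2494] w 0.0856 F [-0.3  1.1 -1.6] T [-0.01  0.    0.05]
err to C in tool y,z mm [ 2.20877799 -2.05562628] x [-0.    -0.001 -1.   ] yaw deg -1.6
```

```bash
python3 -m jog '[[20,2,-2,0,0,0,-1],[20,0,0,0,0,0,-1],[10,0,0,0,0,0,-1],[0,0,0,0,0,0,-1]]' ; python3 - <<'E'
from h import *
rep()
s=snap('wrist','w1');d=cloud(s).reshape(-1,3);d=d[(s['range_z'].ravel()>0)&(np.abs(d[:,0]-.58)<.06)&(np.abs(d[:,1]-.193)<.08)&(d[:,2]<.13)]
t=d[d[:,2]>.101];print('top',len(t),np.median(t[:,2]),cv2.minAreaRect((t[:,:2]*1000).astype(np.float32)))
b=d[(d[:,2]>.017)&(d[:,2]<.027)];print('blk',len(b),cv2.minAreaRect((b[:,:2]*1000).astype(np.float32)))
E
```

```text
t: 2.72
ee_pos: [0.5792, 0.1961, 0.1996]
eef_rot: [0.008, 0.708, -0.008, 0.706]
ft_force: [-0.5, 0.0, 0.7]
gripper_width: 0.0856
t 2.725 p [0.5792 0.1961 0.1996] w 0.0856 F [-0.5  0.   0.7] T [-0.03 -0.04  0.07]
err to C in tool y,z mm [-3.01866268  2.9106619 ] x [-0.002 -0.    -1.   ] yaw deg -1.27
top 1760 0.10656030473606723 ((580.3340454101562, 194.0499267578125), (40.112674713134766, 29.956974029541016), 88.24993896484375)
blk 2324 ((580.1784057617188, 193.8519287109375), (109.67537689208984, 56.121124267578125), 88.27989959716797)
```

View pics/w1.png

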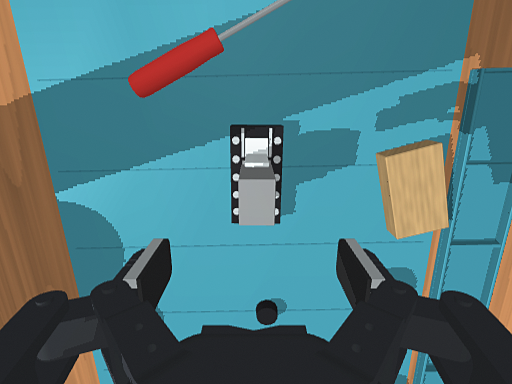

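The wrist view puts the module top at columns 239–276, rows 178–224, centred between the open pads. The low module and bystanders are clear. Measured centre is about (0.5807, 0.1937), heading −1.6°, so I shift z +1.5 and y −2.2 while descending 107 mm.

```bash
python3 -m jog '[[20,-2,1.5,0,0,0,-1],[30,0,0,0,0,0,-1],[30,0,0,0,0,0,-1],[20,0,0,0,0,0,-1],[7,0,0,0,0,0,-1],[0,0,0,0,0,0,-1],[0,0,0,0,0,0,-1],[0,0,0,0,0,0,-1]]'; python3 -c "from h import *;rep()"; python3 -m jog '[[0,0,0,0,0,0,1],[0,0,0,0,0,0,1],[0,0,0,0,0,0,1],[0,0,0,0,0,0,1],[0,0,0,0,0,0,1],[0,0,0,0,0,0,1],[0,0,0,0,0,0,1],[0,0,0,0,0,0,1]]';python3 - <<'E'
from h import *
rep()
s=snap('scene','sc1')
cv2.imwrite('pics/sc1c.png',cv2.resize(s['image'][150:290,270:430,::-1],None,fx=4,fy=4,interpolation=cv2.INTER_CUBIC))
E
```

```text
t: 3.78
ee_pos: [0.5823, 0.1939, 0.0944]
eef_rot: [0.008, 0.706, -0.008, 0.708]
ft_force: [0.3, 0.2, 0.4]
gripper_width: 0.0851
t 3.775 p [0.5823 0.1939 0.0944] w 0.0851 F [0.3 0.2 0.4] T [ 0.01 -0.06  0.03]
err to C in tool y,z mm [-0.95354315 -0.30499783] x [ 0.002  0.001 -1.   ] yaw deg -1.32
t: 4.78
ee_pos: [0.5817, 0.1937, 0.0935]
eef_rot: [0.008, 0.707, -0.008, 0.707]
ft_force: [0.3, -0.0, 3.3]
gripper_width: 0.0295
t 4.775 p [0.5817 0.1937 0.0935] w 0.0295 F [ 0.3 -0.   3.3] T [-0.01  0.06  0.06]
err to C in tool y,z mm [-0.73820115  0.28302238] x [ 0.  0. -1.] yaw deg -1.32
```

View pics/sc1c.png

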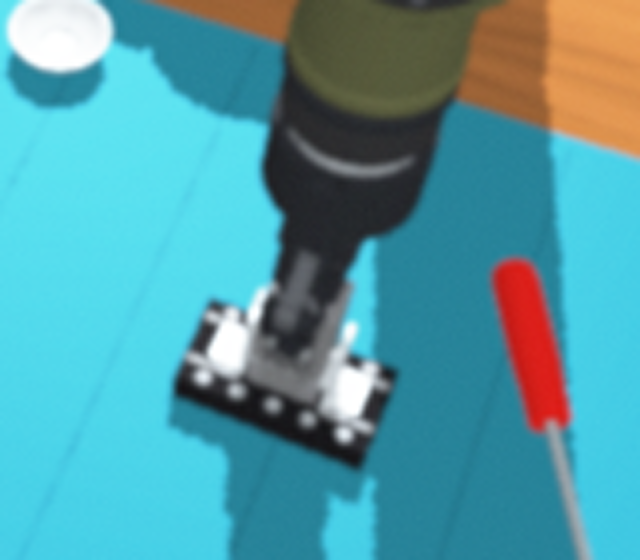

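The fingers are closed on the module at 29.5 mm opening with small forces. In the crop it stands centred at (290,340), with a clip strip on either side. Now I lean it to +y by 0.17 rad about the foot, 82 mm below the TCP.

```bash
python3 -m jog '[[-0.2,2.3,0,0,0,-0.028,1],[-0.2,2.3,0,0,0,-0.028,1],[-0.2,2.3,0,0,0,-0.028,1],[-0.2,2.3,0,0,0,-0.028,1],[-0.2,2.3,0,0,0,-0.028,1],[-0.2,2.3,0,0,0,-0.03,1],[0,0,0,0,0,0,1],[0,0,0,0,0,0,1],[0,0,0,0,0,0,1]]'; python3 - <<'E'
from h import *
rep()
def clips(n):
    s=snap('scene',n);d=cloud(s).reshape(-1,3);d=d[s['range_z'].ravel()>0]
    a=np.radians(-1.5);e=np.array([[np.cos(a),np.sin(a)],[-np.sin(a),np.cos(a)]])
    q=(d[:,:2]-C)@e.T; m=(np.abs(q[:,0])<.011)&(np.abs(q[:,1])<.05)&(d[:,2]>.045)&(d[:,2]<.08)
    for sg in(1,-1):
        k=m&(q[:,1]*sg>.012)
        print(n,sg,k.sum(),sorted((1000*q[k,1]*sg).round(1)), )
    cv2.imwrite(f'pics/{n}c.png',cv2.resize(s['image'][195:275,300:380,::-1],None,fx=7,fy=7,interpolation=cv2.INTER_CUBIC))
clips('sc2')
E
```

```text
t: 5.95
ee_pos: [0.5818, 0.2074, 0.0933]
eef_rot: [-0.052, 0.705, -0.068, 0.704]
ft_force: [0.7, -3.6, 1.3]
gripper_width: 0.0292
t 5.95 p [0.5818 0.2074 0.0933] w 0.0292 F [ 0.7 -3.6  1.3] T [-0.77 -0.33  0.05]
err to C in tool y,z mm [-14.21758769   0.54500689] x [-0.004 -0.169 -0.986] yaw deg -1.33
sc2 1 10 [np.float64(31.1), np.float64(32.4), np.float64(32.5), np.float64(33.2), np.float64(33.7), np.float64(33.8), np.float64(34.4), np.float64(34.4), np.float64(34.9), np.float64(35.0)]
sc2 -1 47 [np.float64(12.1), np.float64(12.7), np.float64(13.3), np.float64(13.5), np.float64(17.8), np.float64(19.1), np.float64(21.0), np.float64(21.4), np.float64(21.6), np.float64(21.6), np.float64(21.6), np.float64(21.7), np.float64(21.7), np.float64(21.7), np.float64(21.7), np.float64(21.8), np.float64(21.8), np.float64(21.9), np.float64(21.9), np.float64(21.9), np.float64(21.9), np.float64(22.0), np.float64(22.3), np.float64(22.4), np.float64(22.6), np.float64(22.7), np.float64(22.9), np.float64(22.9), np.float64(23.1), np.float64(23.2), np.float64(23.4), np.float64(23.6), np.float64(23.8), np.float64(23.9), np.float64(24.0), np.float64(24.3), np.float64(24.3), np.float64(24.3), np.float64(24.4), np.float64(24.5), np.float64(24.8), np.float64(24.8), np.float64(25.2), np.float64(25.3), np.float64(25.3), np.float64(25.6), np.float64(25.6)]
```

View pics/sc2c.png

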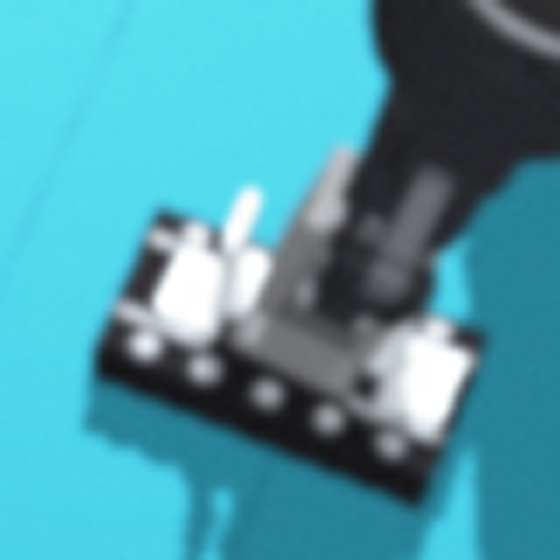

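The module leans to +y with the clip there pushed out: its strip now shows at 31–35 mm from the middle. The −y clip, at crop (245,215), is still in at about 21.6 mm. Next I lean it the other way, through upright.

```bash
python3 -m jog '[[0.2,-2.3,0,0,0,0.028,1],[0.2,-2.3,0,0,0,0.028,1],[0.2,-2.3,0,0,0,0.028,1],[0.2,-2.3,0,0,0,0.028,1],[0.2,-2.3,0,0,0,0.028,1],[0.2,-2.3,0,0,0,0.03,1],[0,0,0,0,0,0,1],[0,0,0,0,0,0,1]]'; python3 -c "from h import *;rep()"; python3 -m jog '[[-0.2,-2.3,0,0,0,0.028,1],[-0.2,-2.3,0,0,0,0.028,1],[-0.2,-2.3,0,0,0,0.028,1],[-0.2,-2.3,0,0,0,0.028,1],[-0.2,-2.3,0,0,0,0.028,1],[-0.2,-2.3,0,0,0,0.03,1],[0,0,0,0,0,0,1],[0,0,0,0,0,0,1],[0,0,0,0,0,0,1]]'; python3 - <<'E'
from h import *
rep()
n='sc3'
s=snap('scene',n);d=cloud(s).reshape(-1,3);d=d[s['range_z'].ravel()>0]
a=np.radians(-1.5);e=np.array([[np.cos(a),np.sin(a)],[-np.sin(a),np.cos(a)]])
q=(d[:,:2]-C)@e.T; m=(np.abs(q[:,0])<.011)&(np.abs(q[:,1])<.05)&(d[:,2]>.045)&(d[:,2]<.08)
for sg in(1,-1):
    k=m&(q[:,1]*sg>.019); print(n,sg,k.sum(),np.percentile(1000*q[k,1]*sg,[0,10,25,50,75,100]).round(1))
cv2.imwrite(f'pics/{n}c.png',cv2.resize(s['image'][195:275,300:380,::-1],None,fx=7,fy=7,interpolation=cv2.INTER_CUBIC))
E
```

```text
t: 7.0
ee_pos: [0.5816, 0.1938, 0.0937]
eef_rot: [0.008, 0.707, -0.008, 0.707]
ft_force: [0.7, -0.2, -2.0]
gripper_width: 0.0293
t 7.0 p [0.5816 0.1938 0.0937] w 0.0293 F [ 0.7 -0.2 -2. ] T [ 0.02  0.03 -0.  ]
err to C in tool y,z mm [-0.74404268  0.41366868] x [-0.  0. -1.] yaw deg -1.32
t: 8.12
ee_pos: [0.5817, 0.1798, 0.094]
eef_rot: [0.068, 0.704, 0.052, 0.705]
ft_force: [1.7, 3.2, 0.8]
gripper_width: 0.0293
t 8.125 p [0.5817 0.1798 0.094 ] w 0.0293 F [1.7 3.2 0.8] T [ 0.82 -0.33 -0.02]
err to C in tool y,z mm [13.01512734  0.04174154] x [ 0.005  0.169 -0.986] yaw deg -1.32
sc3 1 31 [31.1 31.8 32.3 33.2 34.4 35.1]
sc3 -1 10 [30.5 31.  31.3 32.1 33.3 34.4]
```

View pics/sc3c.png

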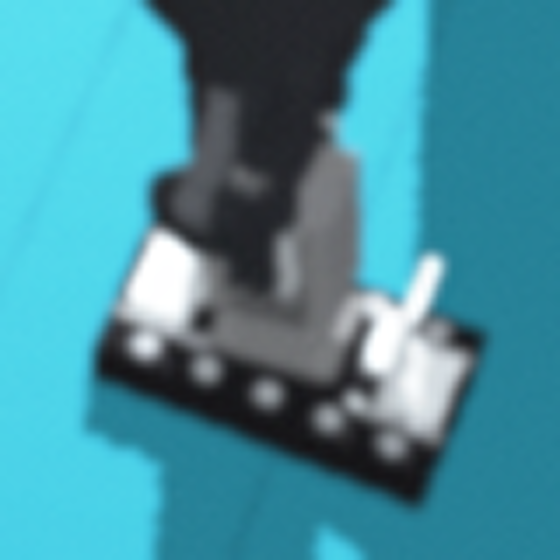

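The module leans to −y and both clips are out, with strips at about 31–35 mm and 30.5–34 mm. The +y clip stands free at crop (400,315). Now I bring it upright and lift 40 mm in small steps.

```bash
python3 -m jog '[[0.2,2.3,0,0,0,-0.028,1],[0.2,2.3,0,0,0,-0.028,1],[0.2,2.3,0,0,0,-0.028,1],[0.2,2.3,0,0,0,-0.028,1],[0.2,2.3,0,0,0,-0.028,1],[0.2,2.3,0,0,0,-0.03,1],[0,0,0,0,0,0,1],[0,0,0,0,0,0,1]]'; python3 -c "from h import *;rep()"; python3 -m jog '[[-3,0,0,0,0,0,1],[-3,0,0,0,0,0,1],[-3,0,0,0,0,0,1],[-3,0,0,0,0,0,1],[0,0,0,0,0,0,1]]';python3 -c "from h import *;rep()"
```

```text
t: 9.18
ee_pos: [0.5814, 0.1936, 0.094]
eef_rot: [0.008, 0.707, -0.008, 0.707]
ft_force: [-0.1, -0.2, -1.5]
gripper_width: 0.0294
t 9.175 p [0.5814 0.1936 0.094 ] w 0.0294 F [-0.1 -0.2 -1.5] T [-0.04  0.02 -0.03]
err to C in tool y,z mm [-0.60302148  0.57110904] x [-0. -0. -1.] yaw deg -1.31
t: 9.8
ee_pos: [0.5819, 0.1937, 0.1065]
eef_rot: [0.008, 0.707, -0.008, 0.707]
ft_force: [0.2, 0.4, -1.7]
gripper_width: 0.0293
t 9.8 p [0.5819 0.1937 0.1065] w 0.0293 F [ 0.2  0.4 -1.7] T [0.01 0.04 0.03]
err to C in tool y,z mm [-0.74566116  0.1382169 ] x [ 0.001  0.    -1.   ] yaw deg -1.32
```

It came free with no pull beyond its own weight (−1.7 N). I'll lift the remaining 28 mm and check.

```bash
python3 -m jog '[[-4,0,0,0,0,0,1],[-4,0,0,0,0,0,1],[-4,0,0,0,0,0,1],[-4,0,0,0,0,0,1],[-4,0,0,0,0,0,1],[-4,0,0,0,0,0,1],[-4,0,0,0,0,0,1],[0,0,0,0,0,0,1],[0,0,0,0,0,0,1],[0,0,0,0,0,0,1],[0,0,0,0,0,0,1]]'; python3 - <<'E'
from h import *
rep()
s=snap('scene','sc4')
cv2.imwrite('pics/sc4c.png',cv2.resize(s['image'][180:280,290:390,::-1],None,fx=6,fy=6,interpolation=cv2.INTER_CUBIC))
d=cloud(s).reshape(-1,3);d=d[s['range_z'].ravel()>0]
for c in([.5655,-.1475],):
    k=d[(np.abs(d[:,:2]-c)<.06).all(1)];print('low top z',k[:,2].max())
a=np.radians(-1.5);e=np.array([[np.cos(a),np.sin(a)],[-np.sin(a),np.cos(a)]]);q=(d[:,:2]-C)@e.T
f=d[(np.abs(q[:,0]-.013)<.006)&(np.abs(q[:,1])<.006)&(d[:,2]>.03)]
print('front-face z',np.sort(f[:,2]).round(4)[:8])
E
```

```text
t: 11.18
ee_pos: [0.5815, 0.1937, 0.134]
eef_rot: [0.008, 0.707, -0.008, 0.707]
ft_force: [-0.2, 0.0, -2.0]
gripper_width: 0.0292
t 11.175 p [0.5815 0.1937 0.134 ] w 0.0292 F [-0.2  0.  -2. ] T [ 0.02 -0.02  0.05]
err to C in tool y,z mm [-0.65143509  0.52969509] x [-0. -0. -1.] yaw deg -1.32
low top z 0.08617856004033109
front-face z [0.0534 0.0535 0.0541 0.0547 0.0556 0.0565 0.0571 0.0573]
```

View pics/sc4c.png

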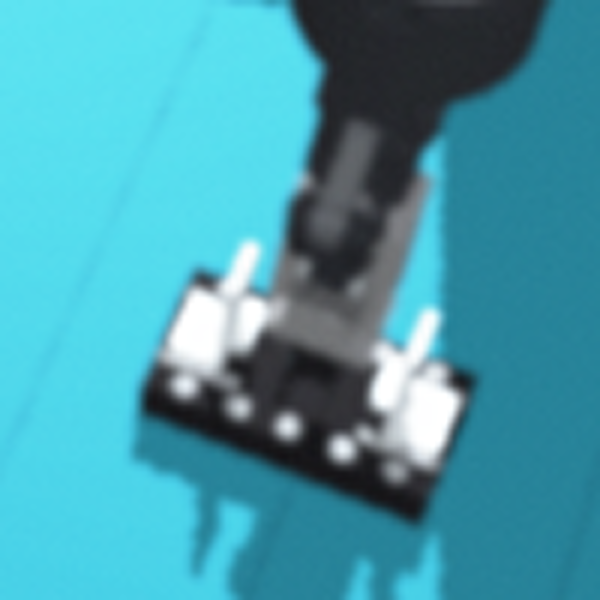

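The module is upright above its empty pocket (crop (310,380)) with both clips standing clear. Its foot reads about 53 mm, so 31 mm over the socket's top. Handing in.

```bash
python3 -c "
from h import *
print(robot.state()['dq']);print(job.close_job())"
```

```text
[ 1.37063145e-04 -2.38478425e-03  8.77482376e-04  7.81113699e-04
 -1.71246527e-03  6.18074787e-05]
the job is handed in; nothing more can be done
None
```

The tall module is out of its socket and was handed in still gripped, upright and still above it. The robot clock read about 11.2 s of the 42 s allowed. The job system gives no verdict, so the result rests on my own checks.

I gripped it near its top, rocked it 0.17 rad to +y and then to −y about its foot, brought it upright and lifted it 40 mm.

**Clips:** after rocking, both clip strips stood about 31–35 mm from the socket's middle, which is about 9–10 mm out. After the first lean the −y clip was still in, at about 21.6 mm.

**Final hold:** the foot was about 31 mm above the socket's top, with the tool vertical and within 1 mm of the measured socket middle. The fingers were closed on it at 29.2 mm, and the wrist carried about 2 N, close to the module's own weight. The last picture showed it clear of both clips.

**Everything else:** the shorter module's top read 86 mm, the same as at the start. I didn't re-measure the bystanders one by one, but the arm went nowhere near them.

**Disagreements:** the cameras differed by about 1–2 mm on the socket's middle, within their calibration. One early position reading was taken before the arm had settled, and correcting for it put the tool about 2 mm off. I corrected that from the wrist picture before gripping.

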